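# Second course and cover of a small brick furnace

## Task

Finish the little brick furnace round the steel nut on the hearth: on its first course lay a second course of the four sound cream bricks of the same size, as the first course's mirror image so that every upright joint is bridged, with the slotted brick as the wall nearest the robot and its torch slot opening into the middle of the chamber. Then lay the grey cover tile centrally over the chamber, running from front to back so that it roofs the slot. Leave the dark scorched brick and the short, thick cream brick where they are.

Things in the scene. Friction and masses are not known exactly. Their poses are not given: they have to be found in the camera images.
- furnace: first course, fixed: four cream bricks, 120 x 40 x 40 mm each, dry, 5 mm joints, a pinwheel on a 165 mm square, top at z 40, round an open 85 mm square chamber with a steel nut in it. Origin: middle of the chamber, on the hearth; -x is the front, facing the robot within 0.25 rad, y left. Centres (mm): front (-62.5, 22.5) along y, left (22.5, 62.5) along x, back (62.5, -22.5), right (-22.5, -62.5).
- brick_a: sound plain cream insulating brick, 120 x 40 x 40 mm, 0.17 kg, loose, one of three alike and interchangeable: left, back and right walls of the second course. Origin: centre of the underside; y along its 120 mm length. Take it across its 40 mm width. In furnace axes the second course's centres are (mm): left (-22.5, +62.5), back (+62.5, +22.5), right (+22.5, -62.5), undersides at z 40.
- brick_b: sound plain cream insulating brick, 120 x 40 x 40 mm, 0.17 kg, loose, one of three alike and interchangeable: left, back and right walls of the second course. Origin: centre of the underside; y along its 120 mm length. Take it across its 40 mm width. In furnace axes the second course's centres are (mm): left (-22.5, +62.5), back (+62.5, +22.5), right (+22.5, -62.5), undersides at z 40.
- brick_c: sound plain cream insulating brick, 120 x 40 x 40 mm, 0.17 kg, loose, one of three alike and interchangeable: left, back and right walls of the second course. Origin: centre of the underside; y along its 120 mm length. Take it across its 40 mm width. In furnace axes the second course's centres are (mm): left (-22.5, +62.5), back (+62.5, +22.5), right (+22.5, -62.5), undersides at z 40.
- slotted_brick: sound cream brick, 120 x 40 x 40 mm, 0.16 kg, with a torch slot (20 wide, 14 deep) sawn across its top, 22.5 mm off mid-length; loose, slot up. Origin: centre of the underside; y along its length, slot at y = +22.5. Take it across its 40 mm width. In place: centre at furnace (-62.5, -22.5), underside at z 40, x and y axes pointing as the furnace's, so that the slot is midway along the front.
- cover_tile: flat grey cover tile, 140 x 60 x 20 mm, 0.25 kg, loose. Origin: centre of the underside; y along its 140 mm length. Take it across its 60 mm width. In place its length runs along the furnace's x, centred over the chamber, underside at z 80 on the second course, with 12 mm vents left open at either side.
- scorched_brick: dark grey-brown scorched brick, 68 x 100 x 75 mm (75 high), loose, not to be used. Origin: centre of the underside, y along 100 mm.
- short_brick: short cream brick, 50 x 75 x 62 mm (62 high), loose, too short and too thick for the course, not to be used. Origin: centre of the underside, y along 75 mm.

How it is judged (in metres and radians):
At the end, for the whole second after the job is handed in: Second course complete: slotted brick in front, slot midway; plain bricks left, back, right; each within 12 mm in furnace x and y. Cover tile on them within 15 mm of the chamber's middle, front to back. All flat (5 mm in height), square within 0.15 rad, at rest (((x of brick_a in the frame of furnace between -0.0345 and -0.0105 m and y of brick_a in the frame of furnace between 0.0505 and 0.0745 m and z of brick_a in the frame of furnace between 0.035 and 0.045 m and angle between the y axis of brick_a and the x axis of furnace, either way round below 0.15 rad and angle between brick_a's own z axis and vertical below 0.06 rad) or (x of brick_b in the frame of furnace between -0.0345 and -0.0105 m and y of brick_b in the frame of furnace between 0.0505 and 0.0745 m and z of brick_b in the frame of furnace between 0.035 and 0.045 m and angle between the y axis of brick_b and the x axis of furnace, either way round below 0.15 rad and angle between brick_b's own z axis and vertical below 0.06 rad) or (x of brick_c in the frame of furnace between -0.0345 and -0.0105 m and y of brick_c in the frame of furnace between 0.0505 and 0.0745 m and z of brick_c in the frame of furnace between 0.035 and 0.045 m and angle between the y axis of brick_c and the x axis of furnace, either way round below 0.15 rad and angle between brick_c's own z axis and vertical below 0.06 rad)) and ((x of brick_a in the frame of furnace between 0.0505 and 0.0745 m and y of brick_a in the frame of furnace between 0.0105 and 0.0345 m and z of brick_a in the frame of furnace between 0.035 and 0.045 m and angle between the y axis of brick_a and the y axis of furnace, either way round below 0.15 rad and angle between brick_a's own z axis and vertical below 0.06 rad) or (x of brick_b in the frame of furnace between 0.0505 and 0.0745 m and y of brick_b in the frame of furnace between 0.0105 and 0.0345 m and z of brick_b in the frame of furnace between 0.035 and 0.045 m and angle between the y axis of brick_b and the y axis of furnace, either way round below 0.15 rad and angle between brick_b's own z axis and vertical below 0.06 rad) or (x of brick_c in the frame of furnace between 0.0505 and 0.0745 m and y of brick_c in the frame of furnace between 0.0105 and 0.0345 m and z of brick_c in the frame of furnace between 0.035 and 0.045 m and angle between the y axis of brick_c and the y axis of furnace, either way round below 0.15 rad and angle between brick_c's own z axis and vertical below 0.06 rad)) and ((x of brick_a in the frame of furnace between 0.0105 and 0.0345 m and y of brick_a in the frame of furnace between -0.0745 and -0.0505 m and z of brick_a in the frame of furnace between 0.035 and 0.045 m and angle between the y axis of brick_a and the x axis of furnace, either way round below 0.15 rad and angle between brick_a's own z axis and vertical below 0.06 rad) or (x of brick_b in the frame of furnace between 0.0105 and 0.0345 m and y of brick_b in the frame of furnace between -0.0745 and -0.0505 m and z of brick_b in the frame of furnace between 0.035 and 0.045 m and angle between the y axis of brick_b and the x axis of furnace, either way round below 0.15 rad and angle between brick_b's own z axis and vertical below 0.06 rad) or (x of brick_c in the frame of furnace between 0.0105 and 0.0345 m and y of brick_c in the frame of furnace between -0.0745 and -0.0505 m and z of brick_c in the frame of furnace between 0.035 and 0.045 m and angle between the y axis of brick_c and the x axis of furnace, either way round below 0.15 rad and angle between brick_c's own z axis and vertical below 0.06 rad)) and x of furnace in the frame of slotted_brick between 0.0505 and 0.0745 m and y of furnace in the frame of slotted_brick between 0.0105 and 0.0345 m and x of slotted_brick in the frame of furnace between -0.0745 and -0.0505 m and y of slotted_brick in the frame of furnace between -0.0345 and -0.0105 m and z of slotted_brick in the frame of furnace between 0.035 and 0.045 m and angle between the y axis of slotted_brick and the y axis of furnace, either way round below 0.15 rad and angle between each of slotted_brick, cover_tile's own z axis and vertical below 0.06 rad and x of cover_tile in the frame of furnace between -0.015 and 0.015 m and y of cover_tile in the frame of furnace between -0.015 and 0.015 m and z of cover_tile in the frame of furnace between 0.075 and 0.085 m and angle between the y axis of cover_tile and the x axis of furnace, either way round below 0.15 rad and linear speed of each of brick_a, brick_b, brick_c, slotted_brick, cover_tile below 0.02 m/s); the robot touches nothing.
It fails at once if the scorched brick or the short brick is moved more than 15 mm (distance of any of scorched_brick, short_brick from where it was at the start of the episode above 0.015 m).
It also fails if it takes over 128 s, if anything falls off the work surface, if the arm or the gripper's body presses on something with over 40 N, if the wrist force passes 120 N, or if a joint passes its speed limit or range.

## Robot

A 6-joint arm with a two-finger parallel gripper is mounted at the origin on a cart in front of the work surface, level with it; the furniture and walls round the work are solid. World frame = base frame: x ahead of the robot, y to its left, z up, the work surface at z = 0. Lengths are in mm, angles in rad, forces in N, time in s.
With the tool pointing down it reaches from about 425 to 950 mm from the base axis. Payload 14.7 kg.
Tool frame: the origin (TCP) lies between the finger pads; the fingertips stand 19 mm ahead of it and the grasp point (between the pads) is the TCP; z points along the fingers, y is the line along which they close (so a half turn about z gives the same grasp; the last joint's range is limited). The gripper opens to 85 mm and grips with 20 to 120 N. Pads are 22 mm wide; open, the fingers measure 114 mm over their backs; the gripper's body (76 mm by 85 mm) begins 54 mm behind the grasp point. The pads swing forward as they close: fully open they stand 13 mm farther back than shut.
Start: joints at [1.064, 0.48, 1.596, -0, 1.065, -0.047], TCP at [288.426, 582.497, 250.297] pointing down, gripper open.
Joint ranges: [-2.75, 2.75], [-0.82, 2.05], [0.23, 2.67], [-1.56, 4.7], [0.09, 2.69], [-2.92, 2.92]. Speed limits (rad/s): [1.89, 1.89, 2.39, 3.01, 3.01, 3.01].

## Interface

Orientations are given as [roll, pitch, yaw] about the fixed x, y, z axes, in that order (R = Rz(yaw) Ry(pitch) Rx(roll)).
In Python, from workcell import bot gives the robot as it stands.
- The arm moves only by the tool play_rows, never from a script. Its argument "deltas" is a list that holds one entry, the list of rows, each a list of 5 numbers: the shift along the tool's x, y, z in units of 200 mm (1.0 is 200 mm), then the turn about the tool's z in units of pi rad (1.0 is pi rad), then the closure, from 0 (fully open) to 1 (shut). In form: [[[dx, dy, dz, twist, gripper], ...]]. A call has 1 to 20 rows; each row shifts and turns the commanded pose from where the row before left it, along the tool's axes as they then stand; what a row does not reach is not made up. A row lasts 1/8 s, in which the tool goes at most 62.5 mm and 10.7 degrees, less where a joint would pass 70% of its speed; a pose out of reach is approached as far as the arm can. A call with a number of a shift or a turn outside -1 to 1 is refused whole. A call with a gripper value outside its range is refused whole. The fingers move at their own pace and stop on an object; "squeeze" is the grip in N (left out, the last holds). Time passes only in rows, so rows that do not move let the fingers close. It gives the time, the measured TCP pose, the force, the opening and the grip force at its end, in the units of the state.
- bot.get_obs(): the state, without advancing time (a new reading comes with each control period).
- bot.snapshot(name): name is "side" or "top" or "wrist"; returns a dict with "pixels" (480x640x3 uint8, blue, green, red), "range_z" (480x640 float32, mm along the optical axis (not along the pixel's ray), 0 where there is no reading), "mtx" (3x3 intrinsics, pixels), "R" (3x3) and "t" (3): a world point X has camera coordinates R X + t. Camera axes: x right, y down, z forward; pixel columns grow to the right and rows downward; lengths in mm; the calibration is good to about 2 mm. A picture is of the moment at which its call begins.
- bot.sign_off(): hands the job in; it is judged then, once.
Trained networks look in a picture, given as the dict that the camera call returned (one of the last four; its "shot" number tells which), for a name from the list of things; names that differ only in an ending like _2 or _b are one class to them, and where a whole thing is asked for, a point or a joint stands for the part that bears it (a point fixed in the world has none). Each returns a list of dicts, best first, with "score" (0 to 1); they miss things now and then, are a little off and sometimes report something else, mostly with a low value. They report only what shows in the picture. A call takes as long as a camera call.
- bot.silhouettes(picture, thing): "pixels" (480x640 bool, what is visible of it) and "bbox" ([left, top, right, bottom] in pixels, round what is visible of it).
The state is a dict: "time": time; "joints": joint angles; "qd": joint speeds; "effort": joint torques, N m; "eef_pos": TCP position; "ee_rot": TCP orientation; "contact_force": force on the tool from outside, world axes, zero at the start; "moment": the same for the moment, N m; "opening": opening from 0.0 (shut) to 1.0 (fully open); "grasp_force": force on a finger pad.
Only numpy, scipy, OpenCV 4.12 (cv2) and the standard library are available. Lean on these libraries where they do the work, as an engineer would, in place of code of your own. Each camera call takes 0.05 s, during which the arm holds its last target. There are 200 camera calls.

## Working session

There is one attempt and no reset: what is moved stays moved. The work goes in short steps, Python scripts to look and compute and a tool call to move; the robot and the scene stay as the last step left them, time stands still between calls to the robot, and variables do not carry over. Pictures are saved under pics/ and viewed, at most 14 in all, crops included, and the job is handed in when it is done.

Besides the shell and the picture viewer there is one more tool, called after "Call:" by a JSON object that holds its "api" and its "payload", one argument or row to a line. play_rows: Moves the arm, as the interface text tells. Its arguments: {"type":"object","properties":{"deltas":{"type":"array"},"squeeze":{"type":"number"}},"required":["deltas"]}

```bash
mkdir -p pics; python3 - <<'E'
from workcell import bot
import cv2,numpy as np
o=bot.get_obs();print(o)
for n in("top","side"):
    p=bot.snapshot(n);cv2.imwrite(f"pics/{n}0.png",p["pixels"]);print(n,p["mtx"],p["R"],p["t"],(p["range_z"]>0).mean())
    for th in("furnace","brick_a","slotted_brick","cover_tile","scorched_brick","short_brick"):
        print(th,[(round(d["score"],2),list(map(int,d["bbox"])),int(d["pixels"].sum())) for d in bot.silhouettes(p,th)])
E
```

```text
{'time': 0.0, 'joints': array([ 1.06437623e+00,  4.80838328e-01,  1.59687306e+00, -1.37305508e-05,
        1.06507924e+00, -4.66347488e-02]), 'qd': array([ 6.07013484e-04, -3.93891760e-06, -1.46181002e-03,  1.09927456e-04,
        9.58958173e-04,  1.79699232e-05]), 'effort': array([ 2.42125025e-03, -9.50632739e+01, -4.30191636e+01,  2.04758858e-04,
        1.21601333e-02, -1.92032979e-05]), 'eef_pos': array([288.26016435, 582.15755545, 249.66845907]), 'ee_rot': array([-3.14039542e+00, -4.38560547e-05,  2.68181394e+00]), 'contact_force': array([ 0.84654552,  0.17806915, -0.14590843]), 'moment': array([0.03125967, 0.04761341, 0.0413529 ]), 'grasp_force': 0.0, 'opening': 1.0009896687506816}
top [[469.2682269    0.         314.83569299]
 [  0.         469.2682269  239.17892528]
 [  0.           0.           1.        ]] [[ 0.00254011 -0.99972905  0.02313812]
 [-0.99233325 -0.00537905 -0.12347384]
 [ 0.12356485 -0.02264709 -0.99207804]] [-86.76464919 529.37042076 978.78060145] 0.996044921875
furnace [(0.71, [168, 162, 256, 248], 5578), (0.5, [328, 176, 364, 208], 1057)]
brick_a [(0.69, [4
[... 381 characters left out ...]
.46494036   0.         318.70197959]
 [  0.         574.46494036 233.44203312]
 [  0.           0.           1.        ]] [[ 0.92992264 -0.36749136 -0.01392794]
 [-0.25857116 -0.62643497 -0.73533678]
 [ 0.26150496  0.68740768 -0.67755873]] [-527.20393791  100.44483012  987.62764688] 0.9961848958333334
furnace [(0.68, [265, 127, 358, 199], 4755), (0.35, [197, 154, 268, 185], 1618)]
brick_a [(0.91, [222, 187, 285, 220], 1693), (0.7, [244, 221, 313, 270], 2069), (0.6, [292, 316, 373, 358], 2848)]
slotted_brick [(0.79, [260, 259, 336, 309], 2281), (0.34, [290, 317, 371, 359], 2892)]
cover_tile [(0.56, [196, 154, 269, 185], 1605)]
scorched_brick [(0.82, [406, 269, 484, 343], 3927)]
short_brick []
```

View pics/top0.png

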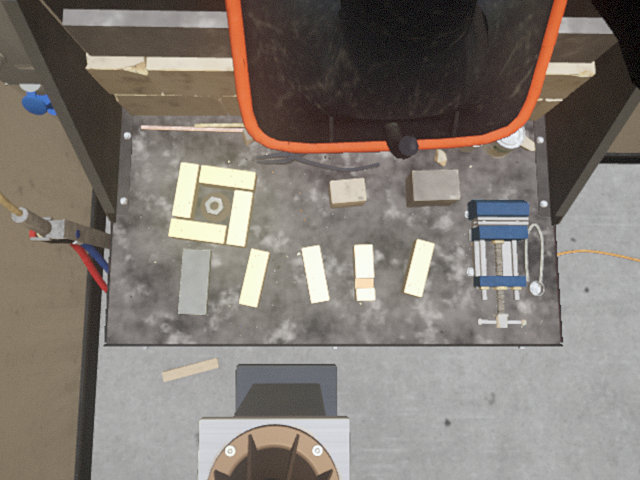

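View pics/side0.png

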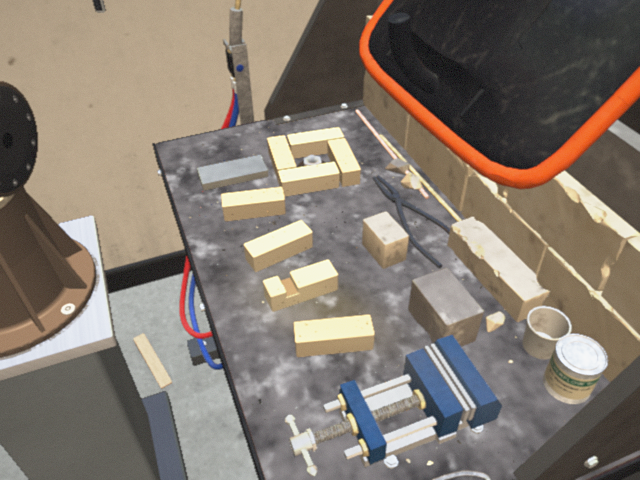

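```bash
cat > h.py <<'E'
from workcell import bot
import cv2,numpy as np
def cloud(p):
    v,u=np.mgrid[:480,:640];z=p["range_z"].astype(float);K=p["mtx"]
    c=np.stack([(u-K[0,2])/K[0,0]*z,(v-K[1,2])/K[1,1]*z,z],-1)
    return (c-p["t"])@p["R"]   # R^T(c-t)
def topface(p,mask,tol=6):
    X=cloud(p)[mask&(p["range_z"]>0)]
    h=np.percentile(X[:,2],80); T=X[abs(X[:,2]-h)<tol]
    r=cv2.minAreaRect(T[:,:2].astype(np.float32))
    b=cv2.boxPoints(r);e=[b[1]-b[0],b[2]-b[1]];l=max(e,key=np.linalg.norm)
    a=np.arctan2(l[1],l[0]); a=(a+np.pi/2)%np.pi-np.pi/2
    return np.round(r[0],1),np.round(sorted(r[1]),1),round(a,3),round(np.median(T[:,2]),1),len(T),np.round(T[:,:2].mean(0),1)
E
python3 - <<'E'
from h import *
for n in("top","side"):
    p=bot.snapshot(n)
    for th in("furnace","brick_a","slotted_brick","cover_tile","scorched_brick","short_brick"):
        for d in bot.silhouettes(p,th): 
            if d["score"]>.3: print(n,th,round(d["score"],2),d["bbox"][:2],*topface(p,d["pixels"]))
E
```

```text
top furnace 0.89 [165.2, 164.2] [604.9 138. ] [165.2 165.7] 1.439 39.6 4068 [603.4 137.6]
top brick_a 0.97 [400.7, 237.1] [ 468.3 -306.6] [ 40.5 119.3] -0.269 39.7 1025 [ 467.3 -305.6]
top brick_a 0.7 [238.9, 248.4] [446.3  45.7] [ 40.3 119.7] -0.208 39.8 1055 [445.5  45.4]
top brick_a 0.7 [301.8, 246.9] [454.3 -84.4] [ 39.8 118.2] 0.191 39.7 1008 [454.2 -84.5]
top slotted_brick 0.56 [348.2, 243.5] [ 458.5 -189.4] [ 40.3 118.5] 0.038 39.8 869 [ 462.2 -189.1]
top slotted_brick 0.31 [405.6, 170.5] [ 641.7 -338.3] [ 66.5 101.2] -1.538 74.6 1431 [ 640.9 -337.6]
top cover_tile 0.72 [178.9, 248.7] [438.5 175.9] [ 61.1 139.8] -0.035 19.7 1807 [438.1 175.3]
top scorched_brick 0.66 [405.6, 167.7] [ 641.7 -338.3] [ 66.5 101.2] -1.538 74.6 1431 [ 640.9 -337.6]
top short_brick 0.71 [328.2, 176.5] [ 631.3 -153.2] [50.5 75.3] -1.471 61.6 803 [ 630.5 -152.8]
top short_brick 0.37 [349.0, 245.3] [ 458.5 -189.3] [ 40.1 118.7] 0.042 39.8 859 [ 461.8 -188.9]
side furnace 0.64 [365.4, 214.3] [ 630.9 -154.3] [51.8 76.9] -1.482 61.0 892 [ 630.1 -157.5]
side furnace 0.58 [266.8, 125.0] [605.3 135.1] [165.8 169.5] 1.442 39.2 2695 [602.4 128.2]
side brick_a 0.87 [243.5, 220.4] [454.8 -85.6] [ 43.7 120.2] 0.163 39.3 1117 [453.6 -88.7]
side brick_a 0.74 [221.8, 187.4] [446.9  44.1] [ 44.5 119.7] -0.211 39.2 919 [445.7  41.4]
side brick_a 0.73 [291.8, 315.2] [ 469.  -308.2] [ 42.9 119.6] -0.268 39.1 1781 [ 468.1 -310. ]
side slotted_brick 0.63 [261.6, 258.7] [ 458.8 -190.3] [ 45.3 119.9] 0.05 39.0 1175 [ 461.3 -192.9]
side cover_tile 0.55 [195.1, 155.5] [439.  173.7] [ 66.8 139.6] -0.049 19.6 1201 [437.8 171.3]
side scorched_brick 0.95 [406.2, 270.4] [ 641.6 -340.1] [ 67.2 101.3] -1.531 74.0 2263 [ 640.3 -343.4]
side short_brick 0.7 [362.9, 212.8] [ 630.7 -154.3] [51.8 76.7] -1.494 61.0 872 [ 629.6 -157.6]
```

Top view: the furnace is at px (213,205), with its front brick offset to the left. The tile is at (195,282) and the plain bricks are at (254,278), (316,274) and (418,267). The slotted brick is at (364,272), with its slot at the end nearest the robot. The scorched brick (433,187) and the short brick (347,191) stand clear. The side view agrees, and the heights match the text (about 40, 20, 75 and 62).

```bash
cat > plan.py <<'E'
import sys
from h import *
F=np.array([604.9,138.0]);PH=-0.131
P={"A":(446.3,45.7,np.pi-.208),"B":(454.3,-84.4,np.pi+.191),"C":(468.3,-306.6,np.pi-.269),"S":(458.5,-189.4,np.pi+.038),"T":(438.5,175.9,np.pi-.035)}
def fw(x,y,yaw):
    c,s=np.cos(PH),np.sin(PH);return F[0]+c*x-s*y,F[1]+s*x+c*y,PH+yaw
P.update(left=fw(-22.5,62.5,np.pi),right=fw(22.5,-62.5,np.pi),back=fw(62.5,22.5,np.pi/2),front=fw(-62.5,-22.5,np.pi/2),top=fw(0,0,np.pi))
def plan(name,z,cur=None):
    if cur is None:
        o=bot.get_obs();p=o["eef_pos"];cur=(p[0],p[1],p[2],o["ee_rot"][2])
    x,y,w=P[name];dx,dy=x-cur[0],y-cur[1];c,s=np.cos(cur[3]),np.sin(cur[3])
    tw=-((w-cur[3]+np.pi/2)%np.pi-np.pi/2) if name not in("front",) else -((w-cur[3]+np.pi)%(2*np.pi)-np.pi)
    print(name,"dxyz",np.round(np.array([c*dx+s*dy,s*dx-c*dy,cur[2]-z])/200,3),"twist",round(tw/np.pi,4),"target",np.round([x,y,z,w],3))
if __name__=="__main__":
    a=sys.argv[1:]
    for i in range(0,len(a),2): plan(a[i],float(a[i+1]))
E
python3 plan.py A 100 ; python3 - <<'E'
from plan import *
for k,v in P.items(): print(k,np.round(v,3))
for n in("top","side"):
    X=cloud(bot.snapshot(n)).reshape(-1,3)
    m=(X[:,2]>90)&(X[:,0]>350)&(X[:,0]<1200)&(abs(X[:,1])<600)
    for lo in range(350,1000,50):
        q=X[m&(X[:,0]>=lo)&(X[:,0]<lo+50)]
        if len(q)>5: print(n,lo,len(q),q.min(0).round(),q.max(0).round())
E
```

```text
A dxyz [-1.898 -2.055  0.751] twist -0.0802 target [446.3    45.7   100.      2.934]
A [446.3    45.7     2.934]
B [454.3   -84.4     3.333]
C [ 468.3   -306.6      2.873]
S [ 458.5  -189.4     3.18]
T [438.5   175.9     3.107]
left [590.757 202.904   3.011]
right [619.043  73.096   3.011]
back [669.804 152.143   1.44 ]
front [539.996 123.857   1.44 ]
top [604.9   138.      3.011]
top 400 1260 [ 405.  -62. 1038.] [ 405.  -62. 1038.]
top 500 4122 [ 504. -521.   90.] [550. 458. 863.]
top 550 1038 [ 550. -525.   90.] [600. 418. 826.]
top 600 2707 [ 600. -600.   90.] [650. 361. 456.]
top 650 19903 [ 650. -600.   90.] [700. 361. 602.]
top 700 18941 [ 700. -600.   90.] [750. 361. 605.]
top 750 9647 [ 750. -417.   90.] [800. 361. 529.]
top 800 17743 [ 800. -600.   90.] [850. 361. 462.]
top 850 5555 [ 850. -559.   90.] [900. 575. 369.]
top 900 361 [900. 505. 127.] [948. 511. 211.]
top 950 84 [950. 434.  94.] [961. 510. 210.]
side 500 1654 [ 507. -523.   90.] [550. 439. 275.]
side 550 1732 [ 550. -528.   90.] [600. 416. 453.]
side 600 3720 [ 600. -600.   90.] [650. 364. 455.]
side 650 20044 [ 650. -600.   90.] [700. 364. 471.]
side 700 11815 [ 700. -421.   90.] [750. 363. 486.]
side 750 7841 [ 750. -420.   90.] [800. 363. 492.]
side 800 18928 [ 800. -540.   90.] [850. 363. 494.]
side 850 659 [ 850. -390.  226.] [873. 362. 363.]
```

```bash
python3 - <<'E'
from h import *
for n in("top","side"):
    X=cloud(bot.snapshot(n)).reshape(-1,3)
    for ylo in range(-100,360,60):
        q=X[(X[:,2]>110)&(X[:,0]>480)&(X[:,0]<1000)&(X[:,1]>=ylo)&(X[:,1]<ylo+60)]
        if len(q)>5:
            i=q[:,0].argmin();h=q[q[:,0]<780];print(n,ylo,len(q),"front",q[i].round(),"lowest x<780",h[h[:,2].argmin()].round() if len(h) else None)
E
```

```text
top -100 6747 front [634. -65. 310.] lowest x<780 [636. -41. 304.]
top -40 6165 front [635. -38. 310.] lowest x<780 [637. -33. 307.]
top 20 2505 front [651.  21. 325.] lowest x<780 [651.  21. 325.]
top 80 3297 front [813. 110. 174.] lowest x<780 None
top 140 3294 front [812. 192. 209.] lowest x<780 None
top 200 3301 front [812. 212. 137.] lowest x<780 None
top 260 3278 front [813. 272. 174.] lowest x<780 None
top 320 9069 front [511. 374. 154.] lowest x<780 [536. 371. 110.]
side -100 945 front [634. -45. 310.] lowest x<780 [640. -97. 298.]
side -40 1021 front [636. -38. 308.] lowest x<780 [638. -39. 303.]
side 20 192 front [654.  21. 329.] lowest x<780 [654.  21. 329.]
side 260 20 front [815. 317. 221.] lowest x<780 None
side 320 4863 front [511. 370. 111.] lowest x<780 [535. 372. 110.]
```

Call:
{"api": "play_rows", "payload": {
  "deltas": [
    [[-0.2,-0.2,0.05,-0.01,0],[-0.2,-0.2,0.05,-0.01,0],[-0.2,-0.2,0.05,-0.01,0],[-0.2,-0.2,0.05,-0.01,0],[-0.2,-0.2,0.05,-0.01,0],[-0.2,-0.2,0.05,-0.01,0],[-0.2,-0.2,0.05,-0.01,0],[-0.2,-0.2,0.05,-0.01,0],[-0.15,-0.2,0.05,0,0],[0,0,0,0,0]]
  ],
  "squeeze": 50
}}

```text
time: 2.85
eef_pos: [501.0, 125.1, 159.7]
ee_rot: [-3.141, -0.0, 2.929]
contact_force: [-0.8, -0.3, 0.3]
opening: 0.997
grasp_force: 0.0
```

```bash
python3 plan.py A 24
```

```text
A dxyz [ 0.184 -0.446  0.678] twist -0.0014 target [446.3    45.7    24.      2.934]
```

Call:
{"api": "play_rows", "payload": {
  "deltas": [
    [[0.09,-0.2,0,-0.001,0],[0.094,-0.2,0,0,0],[0,-0.046,0.1,0,0],[0,0,0.2,0,0],[0,0,0.2,0,0],[0,0,0.12,0,0],[0,0,0.058,0,0],[0,0,0,0,0],[0,0,0,0,1],[0,0,0,0,1],[0,0,0,0,1],[0,0,0,0,1],[0,0,0,0,1],[0,0,0,0,1],[0,0,0,0,1]]
  ],
  "squeeze": 50
}}

```text
time: 4.72
eef_pos: [446.1, 48.2, 25.5]
ee_rot: [3.141, 0.001, 2.936]
contact_force: [-0.8, 0.1, 13.9]
opening: 0.462
grasp_force: 49.2
```

```bash
python3 - <<'E'
from plan import *
p=bot.snapshot("side");cv2.imwrite("pics/side1.png",p["pixels"])
o=bot.get_obs();print(o["joints"],o["opening"],o["grasp_force"])
plan("A",24); plan("back",170)
E
```

```text
[ 4.00190474e-02  5.99770282e-01  2.21889693e+00  3.80460689e-05
  3.21597277e-01 -1.32539203e+00] 0.4654146928238324 49.2067676782608
A dxyz [-0.004 -0.012  0.008] twist 0.0008 target [446.3    45.7    24.      2.934]
back dxyz [-0.989  0.737 -0.722] twist 0.4763 target [669.804 152.143 170.      1.44 ]
```

View pics/side1.png

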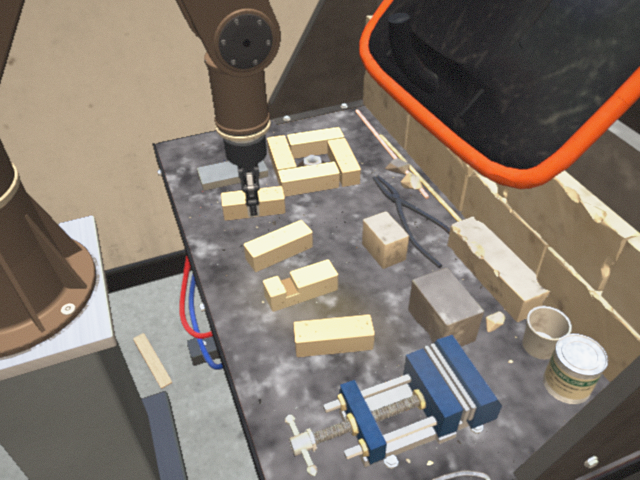

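Brick A is gripped (opening 0.46, about 40 mm). The picture shows the gripper centred on it, and the wrist is stout. I'll check the hood against the wrist before going in.

```bash
python3 - <<'E'
from plan import *
X=np.concatenate([cloud(bot.snapshot(n)).reshape(-1,3) for n in("top","side")])
print("hood")
for z in range(280,620,30):
    r=[]
    for y in range(-150,130,40):
        q=X[(X[:,2]>=z)&(X[:,2]<z+30)&(X[:,0]>560)&(X[:,0]<800)&(X[:,1]>=y)&(X[:,1]<y+40)]
        r.append(int(np.percentile(q[:,0],2)) if len(q)>3 else 0)
    q=X[(X[:,2]>=z)&(X[:,2]<z+30)&(X[:,0]>560)&(X[:,0]<800)&(abs(X[:,1])<300)];print(z,r,"ymax",int(q[:,1].max()) if len(q) else None)
print("arm")
for z in range(60,620,40):
    q=X[(X[:,2]>=z)&(X[:,2]<z+40)&(X[:,0]>250)&(X[:,0]<560)&(abs(X[:,1]-48)<150)]
    if len(q)>5: print(z,len(q),np.percentile(q,1,0).round(),np.percentile(q,99,0).round())
E
```

```text
hood
280 [636, 635, 634, 637, 0, 0, 0] ymax -8
310 [638, 637, 636, 638, 647, 0, 0] ymax 34
340 [654, 639, 652, 655, 661, 0, 0] ymax 39
370 [657, 653, 667, 675, 689, 0, 0] ymax 42
400 [655, 662, 680, 701, 717, 0, 0] ymax 44
430 [670, 676, 698, 728, 745, 0, 0] ymax 44
460 [689, 704, 727, 755, 770, 0, 0] ymax 44
490 [701, 734, 757, 0, 0, 0, 0] ymax -49
520 [706, 745, 0, 0, 0, 0, 0] ymax -106
550 [709, 0, 0, 0, 0, 0, 0] ymax -121
580 [709, 0, 0, 0, 0, 0, 0] ymax -141
610 [0, 0, 0, 0, 0, 0, 0] ymax None
arm
60 270 [422. -17.  61.] [461.  63. 100.]
100 481 [412. -20. 100.] [472.  59. 140.]
140 861 [408.   9. 141.] [479.  46. 180.]
180 811 [398.  -1. 180.] [489.  51. 219.]
220 1142 [400.   1. 220.] [487.  47. 260.]
260 1231 [400.   1. 260.] [486.  47. 300.]
300 890 [398. -28. 300.] [482.  59. 340.]
340 1839 [389. -31. 341.] [501. 100. 379.]
380 3732 [380. -31. 381.] [499. 109. 420.]
420 3406 [373. -28. 420.] [488. 113. 458.]
460 639 [365. -26. 460.] [476. 118. 499.]
500 735 [349. -27. 501.] [462. 117. 539.]
540 867 [343. -27. 540.] [448. 117. 580.]
580 2080 [384. -25. 581.] [435. 117. 620.]
```

Call:
{"api": "play_rows", "payload": {
  "deltas": [
    [[0,0,-0.1,0,1],[0,0,-0.2,0,1],[0,0,-0.2,0,1],[0,0,-0.2,0,1],[-0.05,0,-0.02,0,1],[-0.14,0.1,0,0,1],[-0.2,0.15,0,0,1],[-0.2,0.15,0,0,1],[-0.2,0.15,0,0,1],[-0.15,0.13,0,0,1],[-0.05,0.057,0,0,1],[0,0,0,0.046,1],[0,0,0,0.05,1],[0,0,0,0.05,1],[0,0,0,0.05,1],[0,0,0,0.05,1],[0,0,0,0.05,1],[0,0,0,0.05,1],[0,0,0,0.05,1],[0,0,0,0.05,1]]
  ]
}}

```text
time: 7.38
eef_pos: [668.7, 151.7, 167.6]
ee_rot: [-3.14, 0.0, 1.53]
contact_force: [1.1, 0.1, -3.0]
opening: 0.462
grasp_force: 51.6
```

```bash
python3 plan.py back 66
```

```text
back dxyz [0.002 0.006 0.508] twist 0.0286 target [669.804 152.143  66.      1.44 ]
```

Call:
{"api": "play_rows", "payload": {
  "deltas": [
    [[0.002,0.006,0,0.0286,1],[0,0,0.15,0,1],[0,0,0.15,0,1],[0,0,0.1,0,1],[0,0,0.06,0,1],[0,0,0.025,0,1],[0,0,0.01,0,1],[0,0,0,0,1],[0,0,0,0,1]]
  ]
}}

```text
time: 8.5
eef_pos: [671.1, 152.5, 70.3]
ee_rot: [3.141, -0.0, 1.445]
contact_force: [-0.2, -0.2, -2.1]
opening: 0.461
grasp_force: 51.7
```

```bash
python3 plan.py back 66
```

```text
back dxyz [-0.003 -0.006  0.022] twist 0.0018 target [669.804 152.143  66.      1.44 ]
```

Call:
{"api": "play_rows", "payload": {
  "deltas": [
    [[-0.003,-0.006,0.012,0.0018,1],[0,0,0.01,0,1],[0,0,0,0,1],[0,0,0,0,0.3],[0,0,0,0,0.3],[0,0,0,0,0.3],[0,0,-0.1,0,0.3],[0,0,-0.2,0,0.3],[0,0,-0.2,0,0.3],[0,0,-0.05,0,0],[0,0,0,0,0]]
  ]
}}

```text
time: 9.88
eef_pos: [669.9, 152.1, 176.7]
ee_rot: [3.14, -0.001, 1.44]
contact_force: [0.6, 0.8, -0.1]
opening: 1.0
grasp_force: 0.0
```

```bash
python3 plan.py B 170
```

```text
B dxyz [-1.313 -0.914  0.034] twist 0.3975 target [454.3   -84.4   170.      3.333]
```

Call:
{"api": "play_rows", "payload": {
  "deltas": [
    [[0,-0.2,0,0,0],[0,-0.25,0,0,0],[-0.05,-0.25,0,0,0],[-0.2,-0.15,0,0,0],[-0.25,-0.064,0,0,0],[-0.25,0,0,0,0],[-0.25,0,0,0,0],[-0.2,0,0,0,0],[-0.113,0,0,0,0],[0,0,0,0.05,0],[0,0,0.05,0.05,0],[0,0,0.05,0.05,0],[0,0,0.05,0.05,0],[0,0,0.05,0.05,0],[0,0,0.05,0.05,0],[0,0,0.05,0.05,0],[0,0,0.05,0.0475,0],[0,0,0,0,0]]
  ]
}}

```text
time: 12.12
eef_pos: [452.7, -84.1, 104.1]
ee_rot: [-3.14, 0.003, 0.191]
contact_force: [0.3, -0.4, -0.3]
opening: 1.001
grasp_force: 0.0
```

```bash
python3 plan.py B 25; python3 - <<'E'
from h import *
p=bot.snapshot("top");cv2.imwrite("pics/top2.png",p["pixels"][130:330,130:330].repeat(3,0).repeat(3,1))
X=cloud(p); m=(X[...,2]>70)&(X[...,2]<90)&(abs(X[...,0]-605)<130)&(abs(X[...,1]-138)<130)
print(topface(p,m))
E
```

```text
B dxyz [0.008 0.003 0.396] twist 0.0002 target [454.3   -84.4    25.      3.333]
(array([667.3, 150.2]), array([ 41.3, 120.3]), np.float32(1.437), np.float64(79.6), 1083, array([666.8, 149.9]))
```

View pics/top2.png

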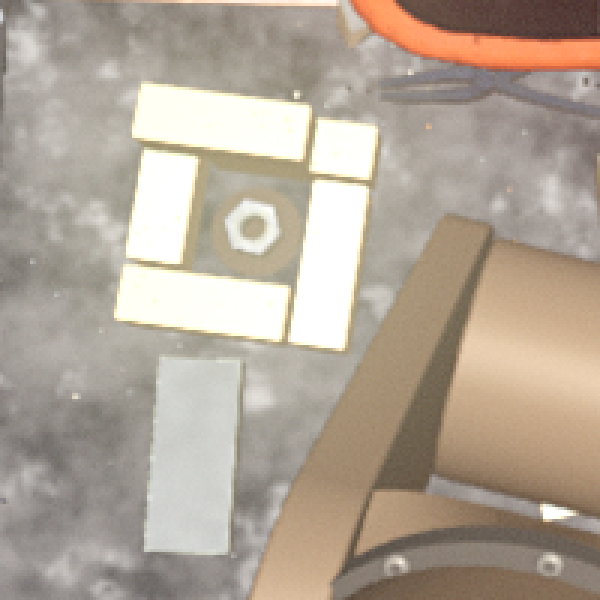

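The back brick sits square on the first course, at px (222,120) in the crop. The camera reads it about 2 mm short of where the arm laid it in x and y, so I'll add that offset (2, 2) to all later targets.

```bash
sed -i 's/x,y,w=P\[name\];/x,y,w=P[name];x+=2;y+=2;/' plan.py; python3 plan.py B 25 left 170
```

```text
B dxyz [ 0.017 -0.006  0.398] twist 0.001 target [456.3   -82.4    25.      3.333]
left dxyz [ 0.964 -1.284 -0.327] twist 0.1035 target [592.757 204.904 170.      3.011]
```

Call:
{"api": "play_rows", "payload": {
  "deltas": [
    [[0.019,-0.005,0.1,0,0],[0,0,0.15,0,0],[0,0,0.1,0,0],[0,0,0.046,0,0],[0,0,0,0,0],[0,0,0,0,1],[0,0,0,0,1],[0,0,0,0,1],[0,0,0,0,1],[0,0,0,0,1],[0,0,0,0,1]]
  ]
}}

```text
time: 13.55
eef_pos: [457.8, -82.8, 26.8]
ee_rot: [3.141, -0.001, 0.191]
contact_force: [-0.8, -0.3, 11.1]
opening: 0.461
grasp_force: 49.8
```

```bash
python3 plan.py B 25 left 170
```

```text
B dxyz [-0.007 -0.003  0.009] twist 0.0 target [456.3   -82.4    25.      3.333]
left dxyz [ 0.936 -1.284 -0.716] twist 0.1025 target [592.757 204.904 170.      3.011]
```

Call:
{"api": "play_rows", "payload": {
  "deltas": [
    [[0,0,-0.1,0,1],[0,0,-0.2,0,1],[0,0,-0.2,0,1],[0,-0.1,-0.2,0,1],[0,-0.2,-0.016,0,1],[0.05,-0.25,0,0,1],[0.136,-0.25,0,0,1],[0.25,-0.25,0,0,1],[0.25,-0.184,0,0,1],[0.17,-0.05,0,0,1],[0.08,0,0,0.05,1],[0,0,0,0.0525,1],[0,0,0,0,1]]
  ]
}}

```text
time: 15.18
eef_pos: [587.6, 198.1, 169.2]
ee_rot: [3.141, 0.0, -0.13]
contact_force: [0.1, 0.1, -1.5]
opening: 0.466
grasp_force: 51.4
```

```bash
python3 plan.py left 68
```

```text
left dxyz [ 0.021 -0.037  0.506] twist 0.0003 target [592.757 204.904  68.      3.011]
```

Call:
{"api": "play_rows", "payload": {
  "deltas": [
    [[0.021,-0.037,0,0,1],[0,0,0.15,0,1],[0,0,0.15,0,1],[0,0,0.1,0,1],[0,0,0.06,0,1],[0,0,0.025,0,1],[0,0,0,0,1],[0,0,0,0,1]]
  ]
}}

```text
time: 16.18
eef_pos: [593.5, 205.1, 73.0]
ee_rot: [-3.141, -0.001, -0.131]
contact_force: [1.2, -0.3, -1.5]
opening: 0.463
grasp_force: 51.6
```

```bash
python3 plan.py left 67
```

```text
left dxyz [-0.004  0.001  0.03 ] twist 0.0 target [592.757 204.904  67.      3.011]
```

Call:
{"api": "play_rows", "payload": {
  "deltas": [
    [[-0.004,0.001,0.02,0,1],[0,0,0.01,0,1],[0,0,0,0,1],[0,0,0,0,0.3],[0,0,0,0,0.3],[0,0,0,0,0.3],[0,0,-0.1,0,0.3],[0,0,-0.2,0,0.3],[0,0,-0.2,0,0.3],[-0.1,0,-0.05,0,0],[-0.25,0,0,0,0],[-0.25,0,0,0,0],[0,0,0,0,0]]
  ]
}}

```text
time: 17.8
eef_pos: [468.8, 220.4, 176.5]
ee_rot: [3.14, 0.003, -0.13]
contact_force: [-0.7, -0.2, -0.3]
opening: 1.001
grasp_force: 0.0
```

```bash
python3 plan.py C 120
```

```text
C dxyz [0.347 2.602 0.283] twist 0.0444 target [ 470.3   -304.6    120.       2.873]
```

Call:
{"api": "play_rows", "payload": {
  "deltas": [
    [[0.03,0.222,0,0,0],[0.03,0.24,0,0,0],[0.03,0.24,0,0,0],[0.03,0.24,0,0,0],[0.03,0.24,0,0,0],[0.03,0.24,0,0,0],[0.03,0.24,0,0,0],[0.03,0.24,0,0,0],[0.03,0.24,0,0,0],[0.03,0.24,0,0,0],[0.047,0.22,0.1,0,0],[0,0,0.183,0.0444,0],[0,0,0,0,0]]
  ]
}}

```text
time: 19.42
eef_pos: [472.4, -303.9, 117.9]
ee_rot: [-3.14, 0.004, -0.271]
contact_force: [-0.2, 0.1, 0.5]
opening: 1.0
grasp_force: 0.0
```

```bash
python3 - <<'E'
from plan import *
plan("C",25)
p=bot.snapshot("top")
X=cloud(p)
for nm,(x,y) in dict(back=(668,151),left=(591,203)).items():
    c,s=np.cos(PH),np.sin(PH);d=X[...,:2]-[x,y];a=abs(d@[c,s]);b=abs(d@[-s,c])
    L=(24,64) if nm=="back" else (64,24)
    print(nm,topface(p,(X[...,2]>70)&(X[...,2]<90)&(a<L[0])&(b<L[1])),np.round(P[nm],2))
E
```

```text
C dxyz [-0.009  0.006  0.464] twist -0.0007 target [ 470.3   -304.6     25.       2.873]
back (array([667.5, 150.2]), array([ 41.1, 121.5]), np.float32(1.432), np.float64(79.6), 1080, array([666.9, 149.7])) [669.8  152.14   1.44]
left (array([596.8, 204.7]), array([ 43.9, 118.4]), np.float32(-0.186), np.float64(79.7), 909, array([600.1, 204.1])) [590.76 202.9    3.01]
```

Call:
{"api": "play_rows", "payload": {
  "deltas": [
    [[-0.109,0.006,0.1,0,0],[0,0,0.15,0,0],[0,0,0.15,0,0],[0,0,0.064,0,0],[0,0,0,0,0],[0,0,0,0,1],[0,0,0,0,1],[0,0,0,0,1],[0,0,0,0,1],[0,0,0,0,1],[0,0,0,0,1]]
  ]
}}

```text
time: 20.85
eef_pos: [453.1, -300.1, 27.8]
ee_rot: [3.141, -0.001, -0.271]
contact_force: [-1.2, 0.9, 12.0]
opening: 0.464
grasp_force: 50.0
```

```bash
python3 - <<'E'
from plan import *
plan("C",25);plan("right",170)
p=bot.snapshot("top");cv2.imwrite("pics/top3.png",p["pixels"][130:330,130:330].repeat(3,0).repeat(3,1))
E
```

```text
C dxyz [ 0.089 -0.001  0.014] twist -0.0006 target [ 470.3   -304.6     25.       2.873]
right dxyz [ 0.308 -2.032 -0.711] twist -0.0445 target [621.043  75.096 170.      3.011]
```

View pics/top3.png

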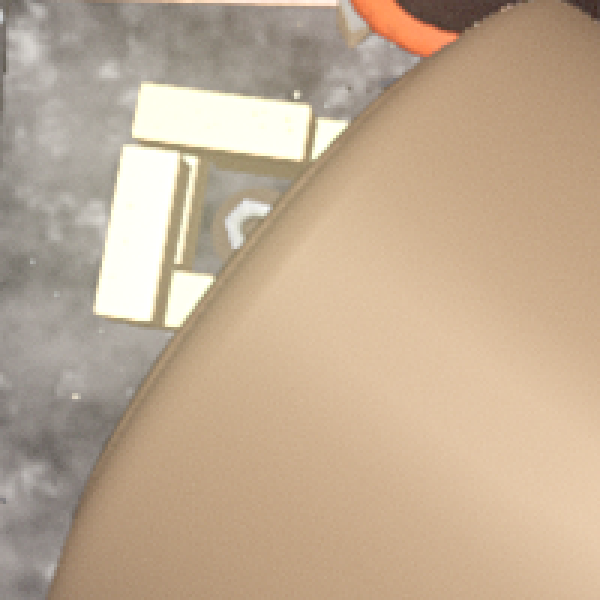

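Call:
{"api": "play_rows", "payload": {
  "deltas": [
    [[0,0,-0.1,0,1],[0,0,-0.2,0,1],[0,0,-0.2,0,1],[0,-0.1,-0.2,0,1],[0,-0.232,-0.011,0,1],[0,-0.24,0,0,1],[0,-0.24,0,0,1],[0,-0.24,0,0,1],[0,-0.24,0,0,1],[0,-0.24,0,0,1],[0,-0.24,0,0,1],[0.05,-0.24,0,0,1],[0.158,-0.02,0,-0.0445,1],[0,0,0,0,1]]
  ]
}}

```text
time: 22.65
eef_pos: [603.2, 81.1, 169.2]
ee_rot: [-3.141, -0.002, -0.128]
contact_force: [-0.7, 0.6, -1.1]
opening: 0.458
grasp_force: 51.3
```

```bash
python3 plan.py right 73; python3 -c "
from h import *
print(bot.get_obs()['grasp_force'])"
```

```text
right dxyz [0.093 0.019 0.481] twist 0.0009 target [621.043  75.096  73.      3.011]
51.306291818618774
```

Call:
{"api": "play_rows", "payload": {
  "deltas": [
    [[0.004,0.019,0,0.0009,1],[0,0,0.15,0,1],[0,0,0.15,0,1],[0,0,0.1,0,1],[0,0,0.05,0,1],[0,0,0.02,0,1],[0,0,0,0,1],[0,0,0,0,1]]
  ]
}}

```text
time: 23.65
eef_pos: [602.1, 76.8, 75.8]
ee_rot: [-3.141, -0.001, -0.134]
contact_force: [0.2, -0.2, -2.0]
opening: 0.461
grasp_force: 51.4
```

```bash
python3 plan.py right 68
```

```text
right dxyz [ 0.095 -0.004  0.039] twist -0.0009 target [621.043  75.096  68.      3.011]
```

Call:
{"api": "play_rows", "payload": {
  "deltas": [
    [[0.006,-0.004,0.02,-0.0009,1],[0,0,0.019,0,1],[0,0,0,0,1],[0,0,0,0,0.3],[0,0,0,0,0.3],[0,0,0,0,0.3],[0,0,-0.1,0,0.3],[0,0,-0.2,0,0.3],[0,0,-0.2,0,0.3],[-0.1,0,-0.05,0,0],[-0.25,0,0,0,0],[-0.25,0,0,0,0],[0,0,0,0,0]]
  ]
}}

```text
time: 25.28
eef_pos: [479.0, 93.2, 176.6]
ee_rot: [3.141, 0.004, -0.13]
contact_force: [1.3, -0.8, 0.1]
opening: 0.996
grasp_force: 0.0
```

```bash
python3 plan.py S 120
```

```text
S dxyz [0.09  1.403 0.283] twist -0.0534 target [ 460.5  -187.4   120.      3.18]
```

Call:
{"api": "play_rows", "payload": {
  "deltas": [
    [[0.01,0.203,0,0,0],[0.01,0.24,0,0,0],[0.01,0.24,0,0,0],[0.02,0.24,0,0,0],[0.02,0.24,0,0,0],[0.02,0.24,0,0,0],[0,0,0,0,0]]
  ]
}}

```text
time: 26.15
eef_pos: [465.0, -190.2, 176.8]
ee_rot: [3.141, -0.0, -0.134]
contact_force: [-0.8, 1.0, -0.1]
opening: 0.999
grasp_force: 0.0
```

Call:
{"api": "play_rows", "payload": {
  "deltas": [
    [[0,0,0.05,-0.055,0],[0,0,0.05,-0.055,0],[0,0,0.05,-0.055,0],[0,0,0.05,-0.055,0],[0,0,0.05,-0.055,0],[0,0,0.033,-0.055,0],[0,0,0,-0.055,0],[0,0,0,-0.055,0],[0,0,0,-0.055,0],[0,0,0,-0.055,0],[0,0,0,-0.055,0],[0,0,0,-0.055,0],[0,0,0,-0.055,0],[0,0,0,-0.055,0],[0,0,0,-0.055,0],[0,0,0,-0.055,0],[0,0,0,-0.055,0],[0,0,0,-0.055,0],[0,0,0,-0.055,0],[0,0,0,-0.0084,0]]
  ]
}}

```text
time: 28.65
eef_pos: [465.0, -186.6, 120.4]
ee_rot: [3.141, -0.001, -3.104]
contact_force: [-0.2, -0.1, 0.6]
opening: 1.003
grasp_force: 0.0
```

```bash
python3 - <<'E'
from plan import *
plan("S",25);print(bot.get_obs()["joints"].round(2))
p=bot.snapshot("top");cv2.imwrite("pics/top4.png",p["pixels"][130:330,130:330].repeat(3,0).repeat(3,1))
E
```

```text
S dxyz [ 0.023 -0.003  0.477] twist -0.0 target [ 460.5  -187.4    25.      3.18]
[-0.44  0.46  2.05  0.    0.63 -2.05]
```

View pics/top4.png

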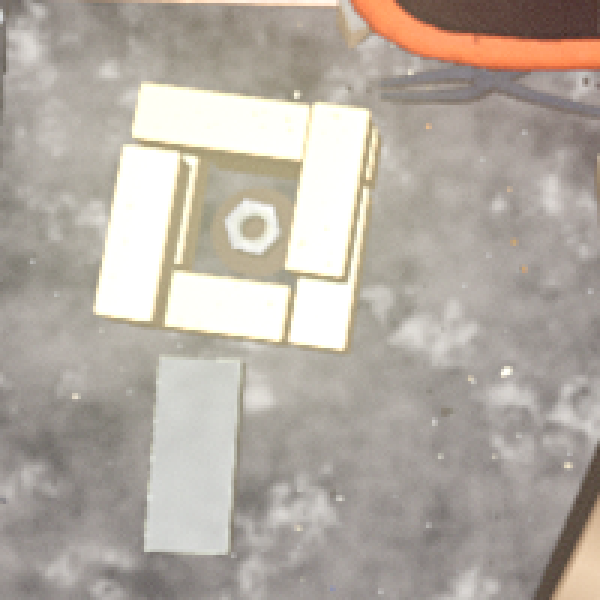

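The three plain bricks lie in their mirrored places: left px (138,235), back (220,120) and right (332,190). The front is still open. Next I'll take the slotted brick and measure the course.

Call:
{"api": "play_rows", "payload": {
  "deltas": [
    [[0.02,-0.003,0.1,0,0],[0,0,0.15,0,0],[0,0,0.15,0,0],[0,0,0.077,0,0],[0,0,0,0,0],[0,0,0,0,1],[0,0,0,0,1],[0,0,0,0,1],[0,0,0,0,1],[0,0,0,0,1],[0,0,0,0,1]]
  ]
}}

```text
time: 30.08
eef_pos: [461.8, -188.4, 26.2]
ee_rot: [-3.141, 0.001, -3.105]
contact_force: [-1.6, 0.5, 10.4]
opening: 0.461
grasp_force: 50.1
```

```bash
cat > course.py <<'E'
from plan import *
def course(p):
    X=cloud(p);c,s=np.cos(PH),np.sin(PH);d=X[...,:2]-F;fx=d@[c,s];fy=d@[-s,c]
    m=(X[...,2]>74)&(X[...,2]<86)
    def edge(sel,v,q): 
        t=v[m&sel]; return round(float(np.percentile(t,q)),1) if len(t)>5 else None
    # widths of each brick measured on a stretch clear of its neighbours
    print("left  y",edge((abs(fx)<30)&(fy>30)&(fy<100),fy,2),edge((abs(fx)<30)&(fy>30)&(fy<100),fy,98),"xmin",edge((abs(fy-62)<12)&(fx<30),fx,1))
    print("right y",edge((abs(fx)<30)&(fy<-30)&(fy>-100),fy,2),edge((abs(fx)<30)&(fy<-30)&(fy>-100),fy,98),"xmax",edge((abs(fy+62)<12)&(fx>-30),fx,99))
    print("back  x",edge((abs(fy)<30)&(fx>30)&(fx<100),fx,2),edge((abs(fy)<30)&(fx>30)&(fx<100),fx,98),"ymax",edge((abs(fx-62)<12)&(fy>-30),fy,99))
    print("front x",edge((abs(fy+25)<15)&(fx<-30)&(fx>-100),fx,2),edge((abs(fy+25)<15)&(fx<-30)&(fx>-100),fx,98),"ymin",edge((abs(fx+62)<12)&(fy<30),fy,1))
    k=m&(abs(fx)<110)&(abs(fy)<110)
    im=np.zeros((480,640,3),np.uint8);return k
if __name__=="__main__":
    course(bot.snapshot("top"))
E
python3 course.py; python3 plan.py S 25 front 170
```

```text
left  y None None xmin None
right y -79.5 -42.9 xmax 82.5
back  x 41.2 78.9 ymax 78.0
front x None None ymin -671.9
S dxyz [0.006 0.005 0.006] twist -0.0004 target [ 460.5  -187.4    25.      3.18]
front dxyz [-0.459  1.556 -0.719] twist 0.5534 target [541.996 125.857 170.      1.44 ]
```

Call:
{"api": "play_rows", "payload": {
  "deltas": [
    [[0,0,-0.1,0,1],[0,0,-0.2,0,1],[0,0,-0.2,0,1],[0,0.1,-0.2,0,1],[0,0.2,-0.019,0,1],[0,0.25,0,0,1],[0,0.25,0,0,1],[0,0.25,0,0,1],[-0.1,0.25,0,0,1],[-0.2,0.2,0,0,1],[-0.165,0.061,0,0,1],[0,0,0,0,1]]
  ]
}}

```text
time: 31.62
eef_pos: [544.7, 128.5, 169.4]
ee_rot: [3.141, 0.002, -3.103]
contact_force: [-0.4, -0.5, -1.4]
opening: 0.463
grasp_force: 51.2
```

Call:
{"api": "play_rows", "payload": {
  "deltas": [
    [[0,0,0,0.05,1],[0,0,0,0.055,1],[0,0,0,0.055,1],[0,0,0,0.055,1],[0,0,0,0.055,1],[0,0,0,0.055,1],[0,0,0,0.055,1],[0,0,0,0.055,1],[0,0,0,0.055,1],[0,0,0,0.055,1],[0,0,0,0.0084,1],[0,0,0,0,1]]
  ]
}}

```text
time: 33.12
eef_pos: [542.3, 126.9, 169.2]
ee_rot: [-3.141, 0.0, 1.443]
contact_force: [0.7, 0.2, -1.5]
opening: 0.461
grasp_force: 51.2
```

```bash
python3 plan.py front 73;python3 course.py
```

```text
front dxyz [-0.006 -0.001  0.481] twist 0.001 target [541.996 125.857  73.      1.44 ]
left  y None None xmin None
right y -79.5 -41.2 xmax 81.9
back  x 41.2 79.4 ymax 8.8
front x None None ymin -672.3
```

Call:
{"api": "play_rows", "payload": {
  "deltas": [
    [[-0.012,-0.001,0,0.001,1],[0,0,0.15,0,1],[0,0,0.15,0,1],[0,0,0.1,0,1],[0,0,0.05,0,1],[0,0,0.02,0,1],[0,0,0,0,1],[0,0,0,0,1]]
  ]
}}

```text
time: 34.17
eef_pos: [542.6, 124.9, 75.8]
ee_rot: [3.141, -0.0, 1.437]
contact_force: [0.4, 0.5, -2.3]
opening: 0.463
grasp_force: 51.3
```

```bash
python3 plan.py front 67
```

```text
front dxyz [ 0.004 -0.004  0.044] twist -0.0009 target [541.996 125.857  67.      1.44 ]
```

Call:
{"api": "play_rows", "payload": {
  "deltas": [
    [[0,-0.004,0.024,-0.0009,1],[0,0,0.02,0,1],[0,0,0,0,1],[0,0,0,0,0.3],[0,0,0,0,0.3],[0,0,0,0,0.3],[0,0,-0.1,0,0.3],[0,0,-0.2,0,0.3],[0,0,-0.2,0,0.3],[0,-0.1,-0.05,0,0],[-0.2,-0.2,0,0,0],[-0.25,-0.1,0,0,0],[-0.25,0,0,0,0],[-0.25,0,0,0,0],[-0.25,0,0,0,0],[0,0,0,0,0]]
  ]
}}

```text
time: 36.17
eef_pos: [429.4, -104.7, 175.8]
ee_rot: [-3.141, 0.0, 1.436]
contact_force: [-0.1, 1.1, -1.5]
opening: 1.003
grasp_force: 0.0
```

```bash
python3 course.py; python3 plan.py T 120; python3 - <<'E'
from h import *
p=bot.snapshot("top");cv2.imwrite("pics/top5.png",p["pixels"][130:330,130:330].repeat(3,0).repeat(3,1))
for d in bot.silhouettes(p,"cover_tile")[:1]: print(topface(p,d["pixels"]))
E
```

```text
left  y 44.8 83.5 xmin -83.7
right y -79.6 -40.8 xmax 81.9
back  x 40.8 79.2 ymax 230.0
front x -82.2 -43.5 ymin -668.6
T dxyz [ 1.401 -0.134  0.279] twist 0.4684 target [440.5   177.9   120.      3.107]
(array([438.5, 175.8]), array([ 60.8, 139.7]), np.float32(-0.038), np.float64(19.9), 1788, array([437.8, 175.2]))
```

View pics/top5.png

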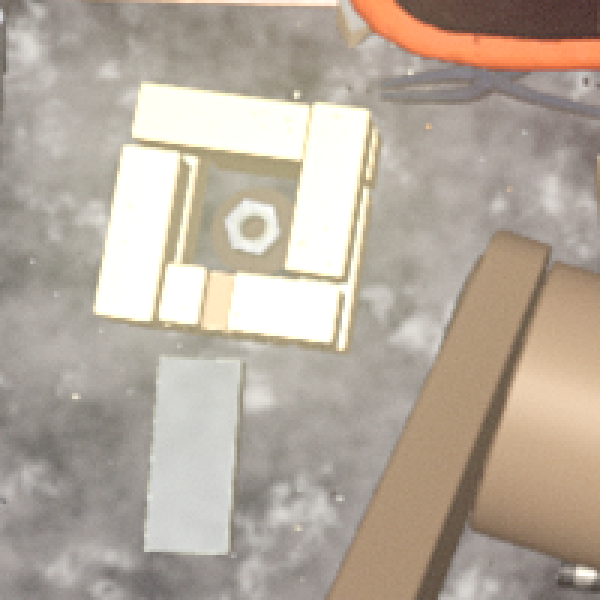

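The front brick is in place with its slot up at px (219,300), about midway along the front. All four tops read within 3 mm of nominal. Next is the tile.

Call:
{"api": "play_rows", "payload": {
  "deltas": [
    [[0.1,0.04,0,0,0],[0.2,0,0,0,0],[0.25,0,0,0,0],[0.25,0,0,0,0],[0.25,-0.05,0,0,0],[0.2,-0.06,0,0,0],[0.151,-0.064,0,0,0],[0,0,0.079,0.0184,0],[0,0,0.1,0.05,0],[0,0,0.1,0.05,0],[0,0,0,0.05,0],[0,0,0,0.05,0],[0,0,0,0.05,0],[0,0,0,0.05,0],[0,0,0,0.05,0],[0,0,0,0.05,0],[0,0,0,0.05,0],[0,0,0,0,0]]
  ]
}}

```text
time: 38.58
eef_pos: [439.9, 179.9, 120.3]
ee_rot: [3.141, 0.001, -0.029]
contact_force: [-0.2, -0.1, 0.3]
opening: 0.999
grasp_force: 0.0
```

```bash
python3 plan.py T 17
```

```text
T dxyz [0.003 0.01  0.517] twist 0.0018 target [440.5   177.9    17.      3.107]
```

Call:
{"api": "play_rows", "payload": {
  "deltas": [
    [[0.003,0.01,0.1,0.0018,0],[0,0,0.2,0,0],[0,0,0.14,0,0],[0,0,0.05,0,0],[0,0,0.027,0,0],[0,0,0,0,0],[0,0,0,0,1],[0,0,0,0,1],[0,0,0,0,1],[0,0,0,0,1],[0,0,0,0,1],[0,0,0,0,1]]
  ],
  "squeeze": 60
}}

```text
time: 40.08
eef_pos: [441.7, 176.9, 18.0]
ee_rot: [-3.141, -0.001, -0.037]
contact_force: [-0.8, 0.1, 14.5]
opening: 0.687
grasp_force: 61.8
```

```bash
python3 plan.py T 17 top 190; python3 - <<'E'
from h import *
p=bot.snapshot("side");cv2.imwrite("pics/side6.png",p["pixels"][80:280,160:400].repeat(3,0).repeat(3,1))
E
```

```text
T dxyz [-0.006 -0.005  0.005] twist -0.0008 target [440.5   177.9    17.      3.107]
top dxyz [ 0.832  0.154 -0.86 ] twist 0.0298 target [606.9   140.    190.      3.011]
```

View pics/side6.png

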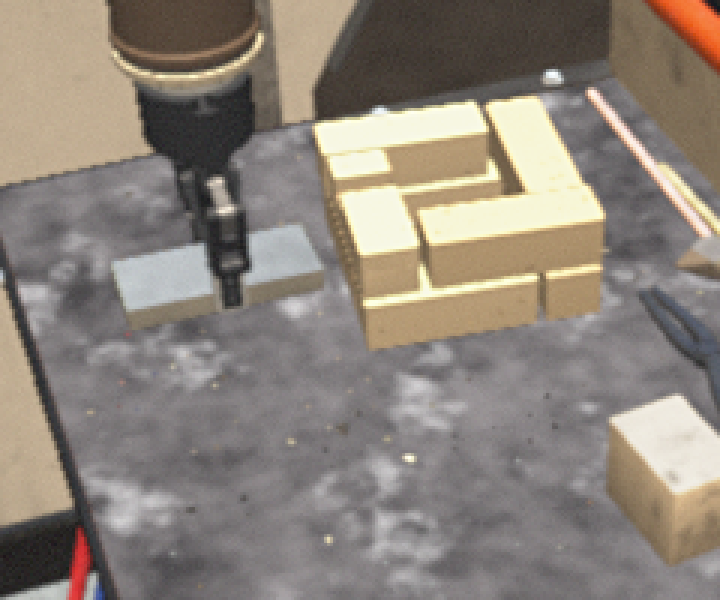

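The second course is stacked soundly in the side view. The tile is held at mid-length at px (230,265) of the crop.

Call:
{"api": "play_rows", "payload": {
  "deltas": [
    [[0,0,-0.1,0,1],[0,0,-0.2,0,1],[0,0,-0.2,0,1],[0,0,-0.2,0,1],[0.08,0.02,-0.16,0,1],[0.15,0.03,0,0,1],[0.2,0.034,0,0,1],[0.2,0.04,0,0,1],[0.15,0.03,0,0,1],[0.052,0,0,0.0298,1],[0,0,0,0,1],[0,0,0,0,1]]
  ]
}}

```text
time: 41.62
eef_pos: [605.6, 139.8, 189.2]
ee_rot: [3.141, 0.001, -0.129]
contact_force: [-0.9, 0.1, -2.2]
opening: 0.682
grasp_force: 67.4
```

```bash
python3 plan.py top 108
```

```text
top dxyz [ 0.006 -0.002  0.406] twist 0.0006 target [606.9   140.    108.      3.011]
```

Call:
{"api": "play_rows", "payload": {
  "deltas": [
    [[0.01,-0.002,0.1,0.0006,1],[0,0,0.15,0,1],[0,0,0.1,0,1],[0,0,0.05,0,1],[0,0,0,0,1],[0,0,0,0,1]]
  ]
}}

```text
time: 42.38
eef_pos: [608.9, 140.0, 110.0]
ee_rot: [-3.141, -0.001, -0.133]
contact_force: [0.0, -0.2, -1.5]
opening: 0.685
grasp_force: 67.4
```

```bash
python3 plan.py top 98.5
```

```text
top dxyz [-0.01   0.001  0.057] twist -0.0005 target [606.9   140.     98.5     3.011]
```

Call:
{"api": "play_rows", "payload": {
  "deltas": [
    [[0,0,0.03,0,1],[0,0,0.02,0,1],[0,0,0.007,0,1],[0,0,0,0,1],[0,0,0,0,1]]
  ]
}}

```text
time: 43.0
eef_pos: [608.4, 139.9, 98.2]
ee_rot: [3.142, 0.0, -0.133]
contact_force: [-4.1, -0.2, 8.1]
opening: 0.685
grasp_force: 68.5
```

Call:
{"api": "play_rows", "payload": {
  "deltas": [
    [[0,0,0,0,0.12],[0,0,0,0,0.12],[0,0,0,0,0.12],[0,0,-0.05,0,0.12],[0,0,-0.15,0,0.12],[0,0,-0.2,0,0.12],[-0.1,0,-0.1,0,0],[-0.25,0,0,0,0],[-0.25,0,0,0,0],[0,0.2,0,0,0],[0,0.25,0,0,0],[0,0.25,0,0,0],[0,0.25,0,0,0],[0,0.25,0,0,0],[0,0.25,0,0,0],[0,0,0,0,0]]
  ]
}}

```text
time: 45.0
eef_pos: [450.9, -134.5, 198.4]
ee_rot: [3.141, -0.001, -0.137]
contact_force: [0.4, 0.6, -0.2]
opening: 0.998
grasp_force: 0.0
```

```bash
python3 - <<'E'
from plan import *
from course import course
p=bot.snapshot("top");course(p);cv2.imwrite("pics/top7.png",p["pixels"][130:330,130:330].repeat(3,0).repeat(3,1))
X=cloud(p);m=(X[...,2]>93)&(X[...,2]<107)&(np.hypot(X[...,0]-605,X[...,1]-138)<100)
print(topface(p,m))
c,s=np.cos(PH),np.sin(PH);d=X[...,:2]-F;fx=d@[c,s];fy=d@[-s,c];k=(X[...,2]>74)&(X[...,2]<86)
t=fy[k&(abs(fx+62)<12)&(abs(fy)<100)];print("front+left y",np.percentile(t,[1,99]))
t=fy[k&(abs(fx-62)<12)&(abs(fy)<100)];print("back+right y",np.percentile(t,[1,99]))
p=bot.snapshot("side")
for th in("scorched_brick","short_brick"):
    for d in bot.silhouettes(p,th)[:1]:print(th,topface(p,d["pixels"]))
cv2.imwrite("pics/side7.png",p["pixels"][80:280,160:400].repeat(3,0).repeat(3,1))
E
```

```text
left  y 44.7 83.6 xmin -83.8
right y -79.4 -41.0 xmax 81.9
back  x 40.2 80.3 ymax 230.1
front x -82.5 -43.6 ymin -669.0
(array([605.1, 140.6]), array([ 60.9, 140.3]), np.float32(-0.134), np.float64(99.6), 2006, array([604.2, 140. ]))
front+left y [-78.63785021  82.55767679]
back+right y [-79.81731959  78.43702204]
scorched_brick (array([ 642.4, -340.1]), array([ 67.6, 101. ]), np.float32(-1.534), np.float64(73.9), 2272, array([ 640.5, -343.6]))
short_brick (array([ 631.5, -154.4]), array([51.6, 77. ]), np.float32(-1.466), np.float64(61.1), 886, array([ 630.1, -157.8]))
```

View pics/top7.png

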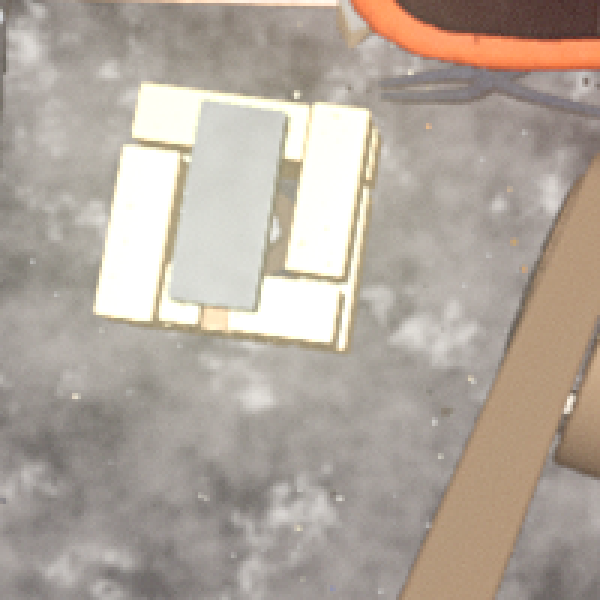

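View pics/side7.png

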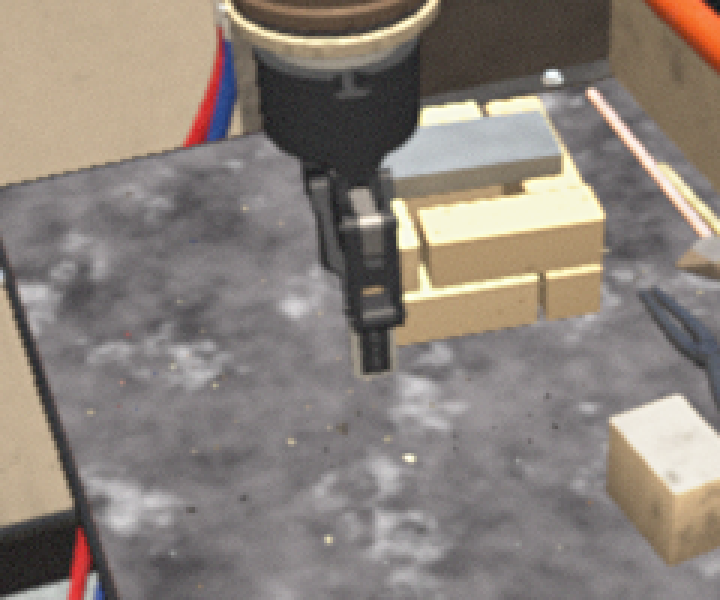

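The tile lies flat over the chamber at px (230,205), reading z 99.6 on top. It is under 3 mm off centre and roofs the slot. The walls are within about 4 mm of nominal, the two rejected bricks haven't moved, and the gripper is clear, so I'm handing in.

```bash
python3 -c "
from workcell import bot
print(bot.sign_off())"
```

```text
the job is handed in; nothing more can be done
None
```

The furnace is finished and handed in: in the last pictures the second course is within about 4 mm of nominal, the tile within 3 mm of centre over the slot, and the two reject bricks unmoved; no verdict came back.

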